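# Clamp a heel block in the cobbler's ratchet bar clamp

### The job

Stand the stacked heel block on the clamp's board between the two jaws, its long side along the bar. Then squeeze the clamp's trigger again and again until the sliding jaw grips the block firmly against the fixed end jaw, easing off as soon as the trigger stiffens so that the jaw does not dent the block, and let go of everything. Move the jaw only by its trigger, never by pushing the jaw or bar, and leave the other things on the bench where they are.

Things in the scene. Friction and masses are not known exactly. Their poses are not given: they have to be found in the camera images.
- heel_centre (a point): centre of the loose heel block, a rectangular stack of wood and leather-like layers with a black rubber underside: 42 mm (its x) by 60 mm (its y) by 40 mm tall (its z, up), about 0.12 kg. It starts standing on the bench. Grip it across its 42 mm sides.
- clamp: one-hand ratchet bar clamp screwed to a wooden board; it cannot move. Origin at table level; y along the bar towards the end jaw, z up, x across. Board x -50..50, y -180..200 mm, top z = 30 mm. Grey housing y -136..-52 mm, 66 mm wide at its feet, top z = 112 mm, with upright handle and trigger on it. The bar axis is at x = 0, z = 55 mm.
- end_jaw: fixed end jaw, dark steel plate 44 mm wide and 58 mm tall pinned to the board, each time somewhere else along the bar's line (clamp x = 0, y 120..132 mm, z = 30 mm). Origin: foot of its face, on the board's top; axes as the clamp's; the face looks to -y. A heel block standing on the board flat against it has its centre at x = 0, y = -30, z = 20 mm in this frame.
- jaw_pad: rubber-faced pad of the sliding jaw (jaw 40 mm wide, top at z = 80 mm); origin in the middle of the pad's face, on the bar axis; +y towards the end jaw. It is sprung, 25 N per mm: it grips firmly from 6 N, above 20 N it dents the block. Once the trigger is let go the bar's friction holds about 9 N of it; any more springs back.
- bar (a joint): how far the toothed bar and its jaw have slid to +y, in m: the pad's face is at clamp y = 0.030 + value (uncompressed). It slides against about 12 N of friction.
- trigger (a joint): trigger angle in rad: 0 at rest, 0.22 fully squeezed (pivot at clamp y = -85, z = 102 mm); a spring returns it. A full squeeze and release moves the bar 5 mm, the pitch of its teeth. A squeeze may idle for up to 5 mm of bar travel before a tooth is caught; the trigger must go right back to catch the next.
- trigger_pad (a point): where to press the trigger's front (+y) face: clamp x = 0, y = -72.5, z = 177 mm at rest, 16 mm to -y when fully squeezed. Upright steel bar 22 mm wide (x), 10 mm thick, top z = 202 mm. Pressed here it takes 4 to 6 N when idle, about 11 N while driving the bar, 14 to 17 N for a firm grip; over 19 N dents the block. The jaw moves 0.45 mm per mm here.
- handle_grip (a point): middle of the rigid upright handle behind the trigger (clamp x = 0, y = -114, z = 177 mm): 24 mm wide (x), 14 mm thick, top z = 210 mm. It does not give: a gripper closing over both must not lean on it early. With the gripper's middle at clamp y = -107 mm one finger drives the trigger and the other only reaches the handle at the stroke's end.
- thread_cone: bystander, to be left alone: white cone of sewing thread, 60 mm wide at its foot, 110 mm tall; origin under its middle
- polish_tin: bystander, to be left alone: flat round dark tin, 72 mm across, 35 mm tall; origin under its middle
- hammer: bystander, to be left alone: hammer lying down; origin under its middle
- brush: bystander, to be left alone: brush lying down; origin under its middle
- glue_bottle: bystander, to be left alone: green bottle, 60 mm across, 170 mm tall; origin under its middle

How it is judged (in metres and radians):
On the way, in this order (a step that is already met when the one before it is completed fails the run):
1. the heel block stands on the board between the jaws, long side along the bar, let go, not yet gripped (x of heel_centre in the frame of clamp between -0.012 and 0.012 m and y of heel_centre in the frame of end_jaw between -0.06 and -0.026 m and z of heel_centre in the frame of clamp between 0.045 and 0.055 m and angle between heel_centre's own z axis and vertical below 0.1 rad and contact force between each of the fingers, the arm and heel below 0.1 N and angle between the y axis of heel_centre and the y axis of clamp, either way round below 0.3 rad and contact force between jaw_pad and heel below 3 N), for 0.2 s.
2. the sliding jaw grips the block firmly (at least 6 N) (contact force between jaw_pad and heel above 6 N), for 0.2 s.
At the end, for the whole second after the job is handed in: The block stands flat on the board (height within 5 mm, tilt under 0.1 rad), within 12 mm of the bar's line, within 4 mm of the end jaw and 0.1 rad of the bar's direction; the sliding jaw presses it with 6 to 20 N; trigger back at rest, block still and untouched (contact force between jaw_pad and heel between 6 and 20 N and value of joint trigger below 0.03 rad and linear speed of heel below 0.01 m/s and x of heel_centre in the frame of clamp between -0.012 and 0.012 m and y of heel_centre in the frame of end_jaw between -0.034 and -0.026 m and z of heel_centre in the frame of clamp between 0.045 and 0.055 m and angle between heel_centre's own z axis and vertical below 0.1 rad and angle between the y axis of heel_centre and the y axis of clamp, either way round below 0.1 rad and contact force between each of the fingers, the arm and heel below 0.1 N).
It fails at once if the sliding jaw presses on the block with more than 20 N and dents it (contact force between jaw_pad and heel above 20 N).
It fails at once if the robot pushes the sliding jaw or the bar directly (over 5 N) (contact force between any of the fingers, the arm and bar above 5 N or contact force between any of the fingers, the arm and jaw_pad above 5 N).
It fails at once if another thing on the bench is moved by more than 30 mm (distance of any of thread_cone, polish_tin, hammer, brush, glue_bottle from where it was at the start of the episode above 0.03 m).
It also fails if it takes over 72 s, if anything falls off the work surface, if the arm or the gripper's body presses on something with over 40 N, if the wrist force passes 120 N, or if a joint passes its speed limit or range.

### The arm

A 6-joint arm with a two-finger parallel gripper is mounted at the origin on the work surface. World frame = base frame: x ahead of the robot, y to its left, z up, the work surface at z = 0. Lengths are in m, angles in degrees, forces in N, time in s.
With the tool pointing down it reaches from about 0.325 to 0.85 m from the base axis. Payload 15.5 kg.
Tool frame: the origin (TCP) lies midway between the tips of the shut fingers; the grasp point (between the pads) lies 19 mm behind it; z points along the fingers, y is the line along which they close (so a half turn about z gives the same grasp; the last joint's range is limited). The gripper opens to 91 mm and grips with 3 to 60 N. Pads are 32 mm wide; open, the fingers measure 118 mm over their backs; the gripper's body (76 mm by 178 mm) begins 60 mm behind the grasp point.
Start: joints at [63.971, 28.281, 77.091, -0, 74.628, -5.472], TCP at [0.219, 0.585, 0.214] pointing down, gripper open.
Joint ranges: [-166.48, 166.48], [-47.26, 123.95], [12.59, 153.08], [-70.14, 250.14], [6.76, 159.57], [-176.63, 176.63]. Speed limits (degrees/s): [108.29, 108.29, 147.25, 172.46, 172.46, 172.46].

### API

Orientations are given as a 3x3 rotation matrix whose columns are the frame's x, y, z axes.
In Python, from bench import ctrl gives the robot as it stands. The module is installed in compiled form; this text tells all that it offers. Calls block until the motion is done:
- ctrl.goto(position, orientation): joint-space move of the TCP to a pose.
- ctrl.move_l(position, vel=0.15, ori=None, contact_N=None): straight line of the TCP; ori=None keeps the orientation; vel is the mean speed in m/s. With contact_N (N) it stops when the force on the tool has changed by that much, and returns True; else False.
- ctrl.movej(angles): joint-space move.
- ctrl.command_gripper(opening): opening from 0.0 (shut) to 1.0 (fully open); the grip force is fixed at half the most; returns when the fingers have stopped.
- ctrl.sleep(seconds).
- ctrl.ik(position, orientation): joint angles nearest the present ones, or None.
- ctrl.read_camera(name): name is "scene" or "top"; returns the picture (420x560x3 uint8, blue, green, red); there is no depth.
- ctrl.camera_params(name): a dict with "fx", "fy", "cx", "cy" (pixels), "D" ([k1, k2, p1, p2, k3] as OpenCV has them; the pictures are not rectified), "pose" (4x4, takes a point from camera to world coordinates). Camera axes: x right, y up, looking along -z (the intrinsics and any distortion apply to the point x, -y, -z); pixel columns grow to the right and rows downward; lengths in m; the calibration is good to about 2 mm. A picture is of the moment at which its call begins. camera_params takes no time and is no camera call.
A pose or a line that the arm cannot do raises ctrl.MotionError and nothing moves.
- ctrl.sign_off(): hands the job in; it is judged then, once.
Readings, each from a call of its own:
- ctrl.current_t(): time.
- ctrl.current_q(): joint angles.
- ctrl.current_dq(): joint speeds.
- ctrl.current_effort(): joint torques, N m.
- ctrl.current_tool_pos(): TCP position.
- ctrl.current_eef_rot(): TCP orientation.
- ctrl.current_contact_force(): force on the tool from outside, world axes, zero at the start.
- ctrl.current_wrist_torque(): the same for the moment, N m.
- ctrl.current_grip_width(): opening from 0.0 (shut) to 1.0 (fully open).
- ctrl.current_grasp_force(): force on a finger pad.
Only numpy, scipy, OpenCV 4.12 (cv2) and the standard library are available. Lean on these libraries where they do the work, as an engineer would, in place of code of your own. Each camera call takes 0.05 s, during which the arm holds its last target. There are 200 camera calls.

## Working session

There is one attempt and no reset: what is moved stays moved. The work goes in short steps, each a Python script; the robot and the scene stay as the last script left them, time stands still between calls to the robot, and variables do not carry over. Pictures are saved under pics/ and viewed, at most 10 in all, crops included, and the job is handed in when it is done.

```bash
mkdir -p pics
python3 - <<'E'
from bench import ctrl
import cv2,numpy as np
for n in("scene","top"):
    cv2.imwrite(f"pics/{n}0.png",cv2.resize(ctrl.read_camera(n),(784,588)))
    p=ctrl.camera_params(n);print(n,{k:np.round(v,4).tolist() for k,v in p.items()})
print(ctrl.current_t(),ctrl.current_eef_rot())
E
```

```text
scene {'fx': 383.3128, 'fy': 383.3128, 'cx': 287.4739, 'cy': 210.2849, 'D': [-0.0004, 0.0, 0.0, 0.0, 0.0], 'pose': [[0.1275, -0.8457, 0.5182, 1.0836], [0.9918, 0.1122, -0.0609, -0.0555], [-0.0067, 0.5217, 0.8531, 1.0532], [0.0, 0.0, 0.0, 1.0]]}
top {'fx': 392.0177, 'fy': 392.0177, 'cx': 281.3761, 'cy': 203.5829, 'D': [0.0277, 0.0, 0.0, 0.0, 0.0], 'pose': [[-0.0037, 0.9964, -0.0847, 0.4313], [-0.9997, -0.0055, -0.0217, -0.0126], [-0.0221, 0.0846, 0.9962, 1.1255], [0.0, 0.0, 0.0, 1.0]]}
0.1 [[-9.36300941e-01  3.51198486e-01 -4.14632114e-04]
 [ 3.51198728e-01  9.36300432e-01 -9.77196551e-04]
 [ 4.50302778e-05 -1.06056832e-03 -9.99999437e-01]]
```

View pics/scene0.png

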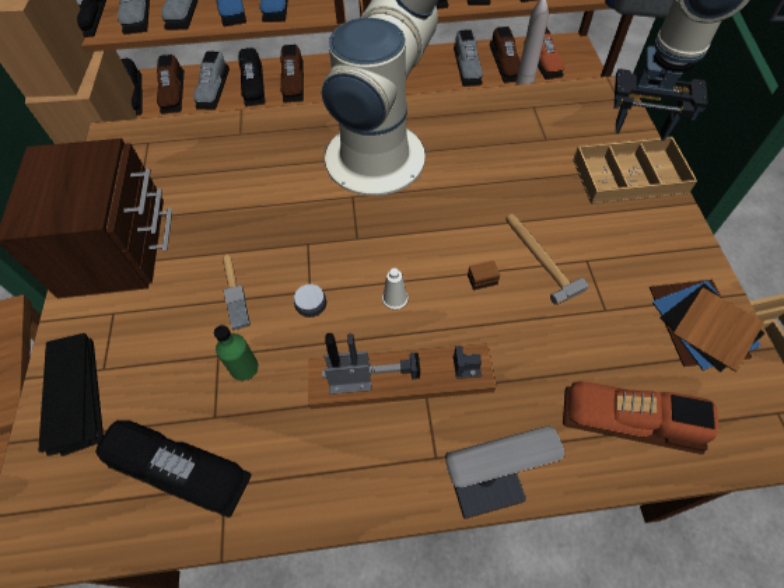

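View pics/top0.png

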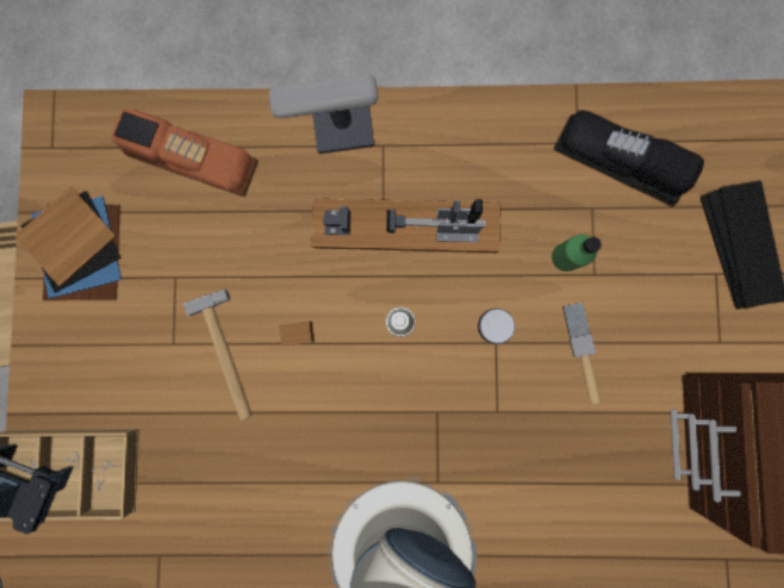

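The scene view shows the clamp at about (400,375), with the end jaw to the right, and the heel at (484,274). In the top view the clamp is at (405,225), with its +y to the left, and the heel at (297,332). I'll enlarge both.

```bash
cat > h.py <<'E'
from bench import ctrl
import cv2,numpy as np
from scipy.optimize import least_squares
def proj(n,P):
    p=ctrl.camera_params(n);T=np.linalg.inv(p["pose"]);K=np.array([[p["fx"],0,p["cx"]],[0,p["fy"],p["cy"]],[0,0,1]])
    c=(T[:3,:3]@np.atleast_2d(P).T).T+T[:3,3]; c=c*[1,-1,-1]
    return cv2.projectPoints(c,np.zeros(3),np.zeros(3),K,np.array(p["D"],float))[0][:,0]
def at_z(n,px,z):
    p=ctrl.camera_params(n);K=np.array([[p["fx"],0,p["cx"]],[0,p["fy"],p["cy"]],[0,0,1]])
    u=cv2.undistortPoints(np.array(px,float).reshape(-1,1,2),K,np.array(p["D"],float))[:,0]
    d=np.c_[u[:,0],-u[:,1],-np.ones(len(u))]@np.array(p["pose"])[:3,:3].T; o=np.array(p["pose"])[:3,3]
    return o+d*((z-o[2])/d[:,2])[:,None]
def crop(n,x,y,w,h,s,f,img=None):
    im=ctrl.read_camera(n) if img is None else img
    cv2.imwrite(f"pics/{f}.png",cv2.resize(im[y:y+h,x:x+w],None,fx=s,fy=s,interpolation=cv2.INTER_CUBIC))
E
python3 - <<'E'
from h import *
crop("top",190,130,180,130,4.4,"topc")
crop("scene",215,180,150,115,5.2,"scenec")
E
```

```text
(no output)
```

View pics/topc.png

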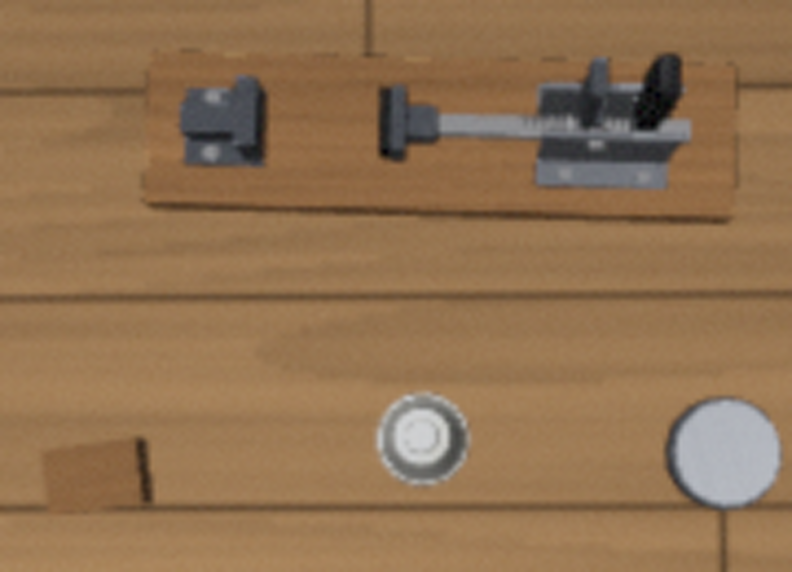

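View pics/scenec.png

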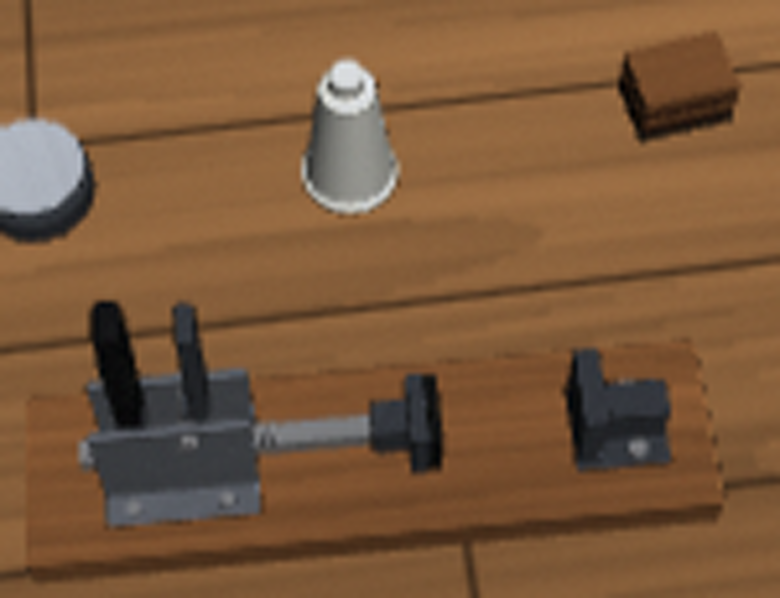

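The top crop shows board top corners at about (152,53), (738,65), (733,215) and (147,201). Its heel top is (42,450), (137,439), (143,502), (50,513). The scene crop shows board corners (30,572), (718,508), (690,341), (28,397), with heel top (627,57), (718,33), (737,87), (641,122). Next I'll fit the poses and overlay them to check.

```bash
cat > fit.py <<'E'
from h import *
def up(L,s,o): return (np.array(L,float)+.5)/s-.5+o
T=lambda L:up(L,4.4,[190,130]); S=lambda L:up(L,5.2,[215,180])
def W(q,P):
    P=np.atleast_2d(np.array(P,float));c,s=np.cos(q[2]),np.sin(q[2])
    return np.c_[q[0]+c*P[:,0]-s*P[:,1],q[1]+s*P[:,0]+c*P[:,1],P[:,2]]
def fit(obj,top,sc,q0):
    f=lambda q:np.r_[proj("top",W(q,obj[0]))-T(top),proj("scene",W(q,obj[1]))-S(sc)].ravel()
    r=least_squares(f,q0,loss="soft_l1");return r.x,f(r.x).reshape(-1,2)
B=np.array([[.05,.2,.03],[.05,-.18,.03],[-.05,-.18,.03],[-.05,.2,.03]])
trg=[[0,-.0775,.202],[0,-.114,.210]]
ot=np.r_[B,trg]; os_=np.r_[B[[1,0,3,2]],trg]
qc,r=fit((ot,os_),[(152,53),(738,65),(733,215),(147,201),(598,62),(667,60)],[(30,572),(718,508),(690,341),(28,397),(184,307),(105,303)],[.66,0,0])
H=np.array([[.021,.03,.04],[.021,-.03,.04],[-.021,-.03,.04],[-.021,.03,.04]])
qh,r2=fit((H,H[[2,3,0,1]][[0,1,2,3]]),[(42,450),(137,439),(143,502),(50,513)],[(627,57),(718,33),(737,87),(641,122)],[.47,.2,0.])
E
python3 - <<'E'
from fit import *
np.set_printoptions(precision=4,suppress=True)
print(qc,np.degrees(qc[2]));print(r.round(1).tolist());print(qh,np.degrees(qh[2]));print(r2.round(1).tolist())
def draw(im,n,s,o):
    def ln(P,col):
        p=((proj(n,P)-o+.5)*s).astype(int);cv2.polylines(im,[p.reshape(-1,1,2)],True,col,1)
    ln(W(qc,B),(0,255,0)); ln(W(qh,H),(0,255,255)); ln(W(qh,H*[1,1,0]),(0,0,255))
    for y,c in((.12,(255,255,0)),(.132,(0,255,255))): ln(W(qc,[[.022,y,.03],[.022,y,.088],[-.022,y,.088],[-.022,y,.03]]),c)
    ln(W(qc,[[.02,.03,.08],[-.02,.03,.08],[-.02,.03,.03],[.02,.03,.03]]),(255,0,255))
    ln(W(qc,[[.011,-.0725,.202],[-.011,-.0725,.202],[-.011,-.0825,.202],[.011,-.0825,.202]]),(0,0,255))
    return im
a=draw(cv2.imread("pics/topc.png"),"top",4.4,[190,130]);b=draw(cv2.imread("pics/scenec.png"),"scene",5.2,[215,180])
cv2.imwrite("pics/ovt.png",a);cv2.imwrite("pics/ovs.png",b)
E
```

```text
[ 0.6486 -0.0217 -0.0335] -1.9173051449502905
[[-1.0, -1.0], [-0.2, -0.5], [0.4, 0.5], [-1.3, 0.1], [0.4, 2.8], [0.5, 2.8], [-1.0, -0.4], [1.6, -0.6], [0.7, -0.2], [-0.7, 0.5], [-0.2, 3.5], [-0.1, 4.1]]
[0.4302 0.2072 0.1213] 6.9524664436527495
[[-0.1, -0.5], [-0.2, -0.7], [0.1, 0.1], [-0.3, 0.4], [-0.9, -0.4], [-0.6, 0.3], [0.2, 0.5], [0.5, -2.2]]
```

View pics/ovt.png

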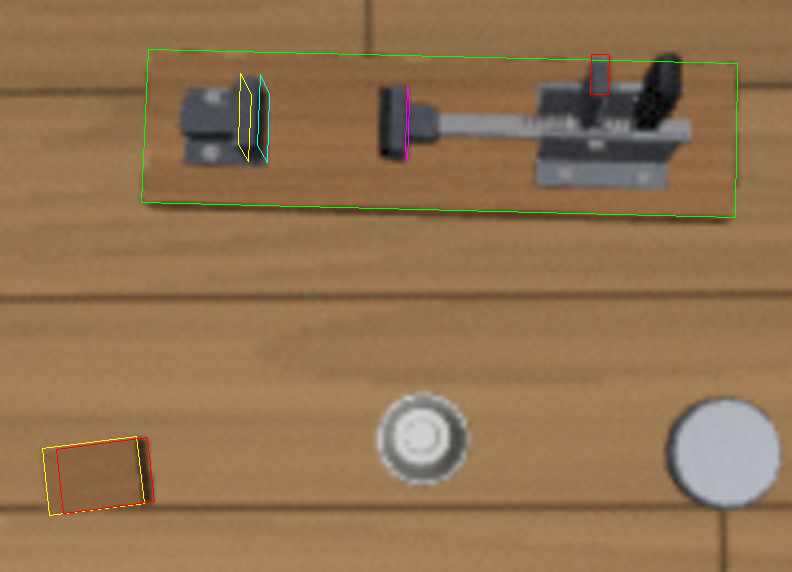

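View pics/ovs.png

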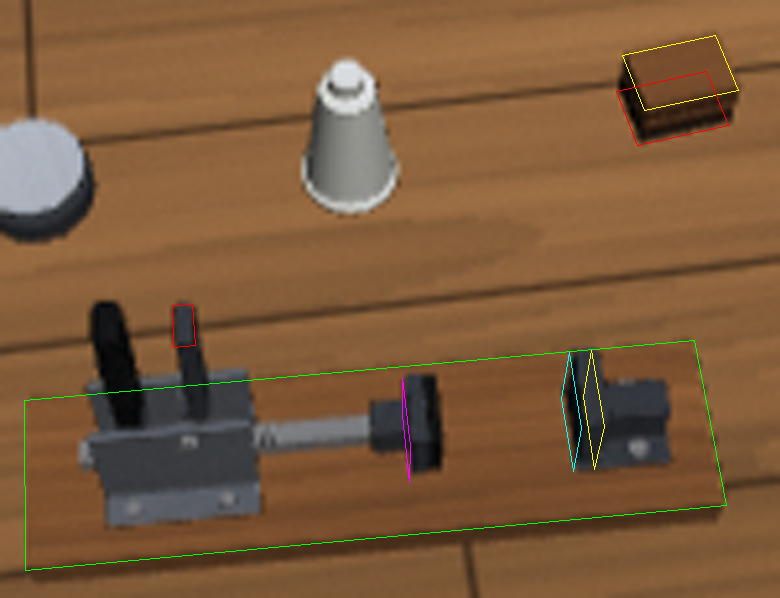

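The overlays agree well. The end jaw's face is at clamp y of about 0.130 and the pad is at about 0.046. I'll correct the trigger correspondences, since I picked their far edges, then grasp the heel and lift it.

```bash
python3 - <<'E'
s=open('fit.py').read()
s=s.replace("ot=np.r_[B,trg]; os_=np.r_[B[[1,0,3,2]],trg]","d=np.array([[.011,0,0],[.012,0,0]]); ot=np.r_[B,trg+d]; os_=np.r_[B[[1,0,3,2]],trg-d]")
s+='''
Rz=lambda a:np.array([[np.cos(a),-np.sin(a),0],[np.sin(a),np.cos(a),0],[0,0,1]])@np.array([[0,1,0],[1,0,0],[0,0,-1.]])
C=lambda x,y,z:W(qc,[[x,y,z]])[0]
'''
open('fit.py','w').write(s)
E
python3 - <<'E'
from fit import *
np.set_printoptions(precision=4,suppress=True)
print(qc,r.round(1).tolist())
R=Rz(qh[2]);x,y=qh[:2]
ctrl.goto([x,y,.15],R);print(ctrl.current_q())
print(ctrl.move_l([x,y,.006],.12,contact_N=12),ctrl.current_tool_pos())
ctrl.command_gripper(0);print("w",ctrl.current_grip_width()*91,ctrl.current_grasp_force())
ctrl.move_l([x,y,.20],.2);print("w",ctrl.current_grip_width()*91,ctrl.current_grasp_force())
ctrl.goto(C(0,.0955,.20),Rz(qc[2]));print(ctrl.current_q(),ctrl.current_tool_pos(),ctrl.current_contact_force(),ctrl.current_t())
E
```

```text
[ 0.648  -0.0216 -0.0351] [[-1.0, -0.9], [-0.2, -0.2], [0.3, 0.8], [-1.3, 0.2], [0.4, -1.5], [0.6, -1.9], [-1.1, -0.7], [1.5, -0.6], [0.7, -0.2], [-0.7, 0.2], [-0.4, -0.7], [-0.3, -0.6]]
[ 18.6244  21.3656 101.933    0.0087  56.6755  11.5862]
False [0.4305 0.2074 0.0065]
w 41.737998630200956 30.000144839286804
w 41.971525228380045 29.999745190143585
[ 1.3174 31.4627 73.5454  0.0193 75.0735  3.2755] [0.6502 0.0747 0.1996] [-0.5156  0.2352 -1.336 ] 6.0917
```

Run:
```python
from fit import *
np.set_printoptions(precision=4,suppress=True)
ctrl.move_l(C(0,.0955,.06),.12)
print(ctrl.move_l(C(0,.0955,.031),.02,contact_N=4),ctrl.current_tool_pos(),ctrl.current_contact_force())
ctrl.command_gripper(.75)
ctrl.move_l(C(0,.0955,.20),.15)
ctrl.goto(C(0,-.01,.24),Rz(qc[2]))
ctrl.command_gripper(0)
a=ctrl.read_camera("top");b=ctrl.read_camera("scene")
A=cv2.resize(a[130:190,210:340],None,fx=6,fy=6,interpolation=2)[:290];Bm=cv2.resize(b[235:285,270:400],None,fx=6,fy=6,interpolation=2)
cv2.imwrite("pics/placed.png",np.r_[A,Bm][:600])
print(ctrl.current_t(),ctrl.current_tool_pos())
```

```text
True [0.6505 0.0731 0.0598] [-1.5795 -1.6228  7.4469]
11.0333 [ 0.6476 -0.0316  0.24  ]
```

View pics/placed.png

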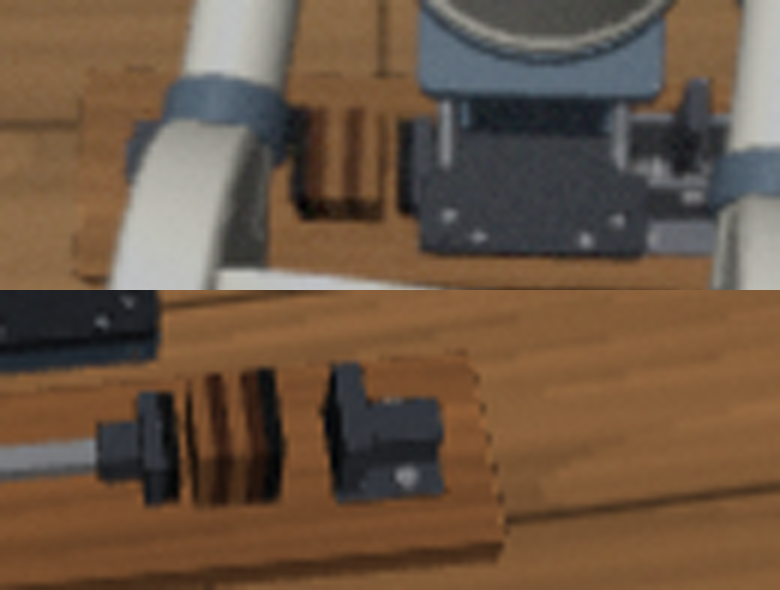

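The contact stop tripped early on deceleration transients at TCP z=0.06. The block dropped and now stands tall on its end, rubber side (black) facing the end jaw (crop 280,430), with the pad about 7 mm behind it. I'll pick it up, tilt it past balance on the open bench so it lands rubber-down, and place it again. First I need its position and IK for the tilt.

```bash
cat >> fit.py <<'E'
def inC(P): # world->clamp
    d=np.atleast_2d(P)[:,:2]-qc[:2];c,s=np.cos(qc[2]),np.sin(qc[2])
    return np.c_[c*d[:,0]+s*d[:,1],-s*d[:,0]+c*d[:,1]]
def Rt(th):
    c,s=np.cos(th),np.sin(th); return np.array([[-c,0,s],[0,1,0],[-s,0,-c]])
E
python3 - <<'E'
from fit import *
np.set_printoptions(precision=4,suppress=True)
f=lambda L:up([(a,b-290) for a,b in L],6,[270,235])
print("bottom near",inC(at_z("scene",f([(195,503),(278,500)]),.03)))
print("top face",inC(at_z("scene",f([(195,457),(283,453),(273,370),(190,377)]),.09)))
print("top cam",inC(at_z("top",up([(305,108),(382,112),(380,197),(302,195)],6,[210,130]),.09)))
for th in (0,45,60,65,70):
    t=np.radians(th);z=Rt(t)[:,2]; print(th,ctrl.ik(np.array([.47,.14,.036])+.019*z,Rt(t)), ctrl.ik(np.array([.47,.14,.12])+.019*z,Rt(t)))
E
```

```text
bottom near [[0.0162 0.0556]
 [0.0185 0.0951]]
top face [[ 0.0187  0.0538]
 [ 0.0206  0.0937]
 [-0.0211  0.0946]
 [-0.0213  0.056 ]]
top cam [[ 0.0195  0.0881]
 [ 0.0187  0.0536]
 [-0.0198  0.0532]
 [-0.0199  0.0881]]
0 [  9.6068  35.0629 106.9108  -0.      38.0263 -80.3932] [  9.6068  26.5747 103.2378  -0.      50.1874 -80.3932]
45 [ 18.2623  53.2786 141.5277 194.9494  59.201   95.3494] [ 18.2623  33.7889 138.5719 201.1914  37.8056  86.1033]
60 [ 22.6198  78.7857 149.177  200.1724 105.006  107.202 ] [ 22.6198  58.778  150.2064 199.4816  87.1337 100.7548]
65 [ 24.0348  86.7525 149.8148 204.5334 117.2532 112.4788] None
70 [ 25.3305  92.8803 149.1013 209.8379 126.0956 117.8672] None
```

```bash
cat >> fit.py <<'E'
def Rs(th):
    c,s=np.cos(th),np.sin(th); return np.array([[0,1,0],[c,0,-s],[-s,0,-c]])
E
python3 - <<'E'
from fit import *
np.set_printoptions(precision=4,suppress=True)
R=Rs(np.radians(60));z=R[:,2];g=np.array([.60,.25,.038]);hi=g+[0,0,.15]
print(ctrl.ik(hi+.019*z,R),ctrl.ik(g+.019*z,R))
assert ctrl.ik(hi+.019*z,R) is not None and ctrl.ik(g+.019*z,R) is not None
ctrl.goto(C(0,.0745,.20),Rz(qc[2])); ctrl.command_gripper(.8)
ctrl.move_l(C(0,.0745,.049),.15); ctrl.command_gripper(0)
print("w",ctrl.current_grip_width()*91)
ctrl.move_l(C(0,.0745,.22),.2)
ctrl.goto([.60,.25,.22],Rs(0)); ctrl.goto(hi+.019*z,R)
print(ctrl.current_q(),ctrl.current_grip_width()*91)
ctrl.move_l(g+.019*z,.12); ctrl.sleep(.2);print(ctrl.current_tool_pos(),ctrl.current_contact_force())
ctrl.command_gripper(.7);ctrl.sleep(.3)
ctrl.move_l(g-.12*z,.2)
ctrl.goto([.60,.30,.3],Rs(0))
ctrl.movej([-25]+list(ctrl.current_q()[1:]))
a=ctrl.read_camera("top");b=ctrl.read_camera("scene");print(ctrl.current_t())
A=cv2.resize(a[120:250,130:260],None,fx=3,fy=3,interpolation=2);Bm=cv2.resize(b[170:300,320:450],None,fx=3,fy=3,interpolation=2)
cv2.imwrite("pics/flip.png",np.c_[A,Bm])
E
```

```text
[ 37.6944  54.6763  56.1449 -46.269  108.4951  38.7496] [ 37.6944  65.0175  57.0121 -44.1981 100.5879  46.9647]
w 41.55108058293994
[ 37.5527  54.6142  56.1477 -46.1557 108.4073  38.6785] 41.98911956020466
[0.6002 0.2337 0.029 ] [ 0.4879  0.3985 -1.1325]
23.3667Traceback (most recent call last):
  File "<stdin>", line 19, in <module>
cv2.error: OpenCV(4.12.0) /io/opencv/modules/imgcodecs/src/loadsave.cpp:1058: error: (-215:Assertion failed) image.channels() == 1 || image.channels() == 3 || image.channels() == 4 in function 'imwrite_'
```

Run:
```python
from fit import *
a=ctrl.read_camera("top");b=ctrl.read_camera("scene")
A=cv2.resize(a[140:210,165:230],None,fx=6,fy=6,interpolation=2);Bm=cv2.resize(b[210:280,355:420],None,fx=6,fy=6,interpolation=2)
cv2.imwrite("pics/flip.png",np.hstack([A,Bm]));print(proj("top",[[.6,.22,.02]]),proj("scene",[[.6,.22,.02]]))
```

```text
[[208.28796404 177.92255316]] [[360.36205563 243.34675743]]
```

View pics/flip.png

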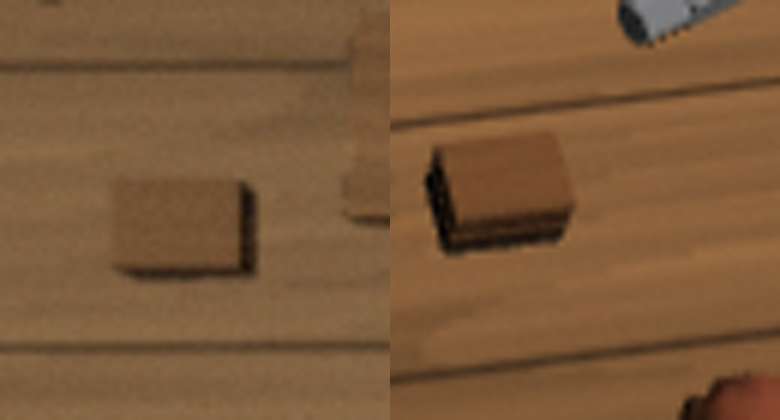

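The block now lies flat, rubber down, 60 mm along y: top-view corners (110,178) to (240,270), scene corners (437,148), (555,132), (575,207), (457,225). I'll regrasp it and place it at an absolute height this time.

Run:
```python
from fit import *
np.set_printoptions(precision=4,suppress=True)
t=up([(110,178),(240,180),(240,270),(113,268)],6,[165,140]);s=up([(a-390,b) for a,b in [(437,148),(555,132),(575,207),(457,225)]],6,[355,210])
f=lambda q:np.r_[proj("top",W(q,H))-t,proj("scene",W(q,H[[2,3,0,1]]))-s].ravel()
rr=least_squares(f,[.6,.22,0],loss="soft_l1");q=rr.x;print(q,f(q).round(1))
assert np.abs(f(q)).max()<2.5
x,y=q[:2];ctrl.goto([x,y,.15],Rz(q[2]));ctrl.command_gripper(.9)
ctrl.move_l([x,y,.006],.12);ctrl.command_gripper(0);z0=ctrl.current_tool_pos()[2];print("w",ctrl.current_grip_width()*91,z0)
ctrl.move_l([x,y,.18],.2)
ctrl.goto(C(0,.0955,.18),Rz(qc[2]));ctrl.move_l(C(0,.0955,.06),.12)
ctrl.move_l(C(0,.0955,z0+.0305),.03);ctrl.sleep(.3)
print(ctrl.current_tool_pos(),ctrl.current_contact_force(),ctrl.current_grip_width()*91)
ctrl.command_gripper(.75);ctrl.move_l(C(0,.0955,.22),.15)
ctrl.command_gripper(0)
ctrl.goto(C(0,-.045,.25),Rz(qc[2]))
b=ctrl.read_camera("scene");print(ctrl.current_t())
crop("scene",215,225,150,70,5.2,"placed2",b)
```

```text
[0.6006 0.2569 0.0037] [ 0.2  0.2 -0.2 -0.4 -0.3 -0.5 -0.5 -0.  -0.3 -0.2 -0.3  0.   0.   0.1
 -0.3 -0.5]
w 42.08673768521039 0.006064226511630907
[0.6513 0.0736 0.0359] [ 2.0155 -7.8551 -0.0809] 42.25028080180043
35.7417
```

View pics/placed2.png

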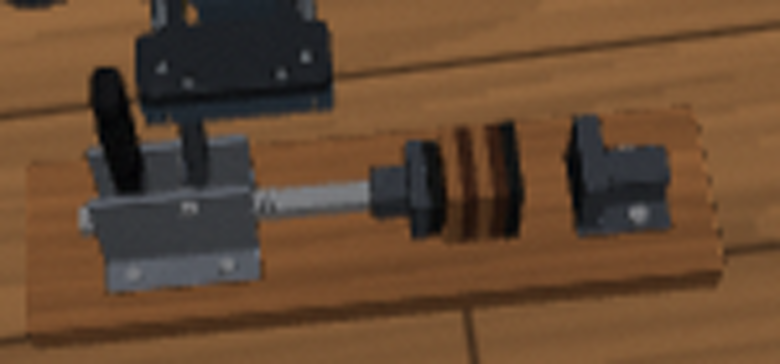

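The block tipped the same way again, and Fy was −7.9 N, so its +y end caught on the end jaw during the descent: my clearance there was too small. I'll recompute jaw, pad and block positions directly in each camera before repeating, with a placing midway.

Run:
```python
from fit import *
np.set_printoptions(precision=4,suppress=True)
print("jaw foot near scene",inC(at_z("scene",S([(578,468)]),.03)),"top",inC(at_z("top",T([(265,165)]),.03)))
print("jaw top-far scene",inC(at_z("scene",S([(574,352)]),.088)),"top",inC(at_z("top",T([(258,77)]),.088)))
print("pad top scene",inC(at_z("scene",S([(437,376),(440,425)]),.08)),"top",inC(at_z("top",T([(380,88),(380,158)]),.08)))
f=lambda L:up(L,5.2,[215,225])
print("blk bottom",inC(at_z("scene",f([(443,241),(518,236)]),.03)),"top",inC(at_z("scene",f([(443,201),(522,195),(512,122),(438,127)]),.09)))
R=Rs(np.radians(60));z=R[:,2];g=np.array([.62,.235,.038]);print(ctrl.ik(g+.019*z,R),ctrl.ik(g+[0,0,.06]+.019*z,R),ctrl.current_q(),ctrl.current_tool_pos())
```

```text
jaw foot near scene [[0.0212 0.1231]] top [[-0.0237  0.1211]]
jaw top-far scene [[-0.0214  0.1225]] top [[0.0204 0.1211]]
pad top scene [[-0.0181  0.0485]
 [ 0.0104  0.047 ]] top [[ 0.0174  0.0466]
 [-0.0262  0.0452]]
blk bottom [[0.0182 0.0488]
 [0.0192 0.0901]] top [[ 0.0206  0.0473]
 [ 0.0211  0.0888]
 [-0.0212  0.089 ]
 [-0.0221  0.0493]]
[ 35.9905  65.3635  55.9594 -45.3712 100.0679  45.4126] [ 35.9905  61.0074  56.2852 -45.9567 102.8852  42.4713] [-11.1288  28.6748  70.5016   0.017   80.8396  -9.1154] [ 0.6463 -0.0663  0.2499]
```

The end jaw face is at 0.122, since I had misread the overlay; the pad is at 0.047, and the tall block spans 0.048–0.089. So the placing centre will be 0.0845. I'll redo the flip, faster this time.

Run:
```python
from fit import *
np.set_printoptions(precision=4,suppress=True)
R=Rs(np.radians(60));z=R[:,2];g=np.array([.60,.235,.038]);hi=g+[0,0,.06]
assert ctrl.ik(hi+.019*z,R) is not None
tt=lambda s:print(s,round(ctrl.current_t(),2))
ctrl.goto(C(0,.0695,.13),Rz(qc[2]));tt("over"); ctrl.command_gripper(.75);tt("open")
ctrl.move_l(C(0,.0695,.049),.2); ctrl.command_gripper(0);tt("grip")
print("w",ctrl.current_grip_width()*91)
ctrl.move_l(C(0,.0695,.17),.3);tt("up")
ctrl.goto(hi+.019*z,R);tt("hi")
ctrl.move_l(g+.019*z,.15);tt("down")
print(ctrl.current_tool_pos(),ctrl.current_contact_force())
ctrl.command_gripper(.7);tt("rel")
ctrl.move_l(g-.08*z,.3);tt("retr")
ctrl.sleep(.1)
a=ctrl.read_camera("top");b=ctrl.read_camera("scene")
A=cv2.resize(a[140:210,165:230],None,fx=6,fy=6,interpolation=2);Bm=cv2.resize(b[210:280,350:415],None,fx=6,fy=6,interpolation=2)
cv2.imwrite("pics/flip2.png",np.hstack([A,Bm]))
```

```text
over 36.44
open 37.55
grip 38.63
w 42.02880926672759
up 39.18
hi 40.21
down 40.76
[0.6004 0.218  0.029 ] [ 0.4114  1.0966 -0.6915]
rel 41.29
retr 41.77
```

View pics/flip2.png

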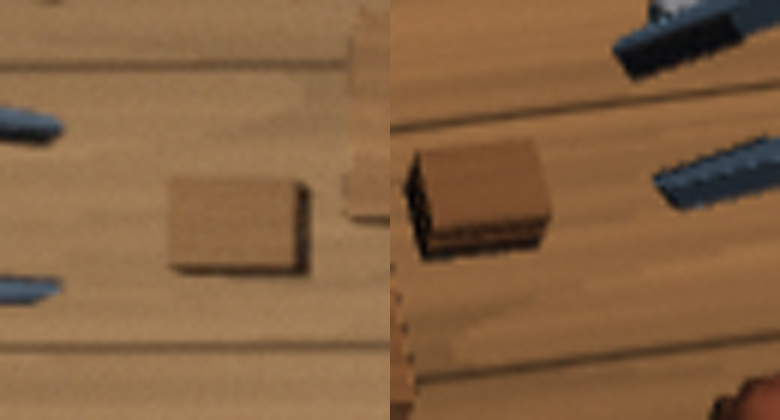

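The block is flat again, rubber down: top-view corners (168,178) to (298,270), scene corners (418,152), (535,138), (552,213), (430,230). Now I'll regrasp it and place it at 0.0845.

Run:
```python
from fit import *
np.set_printoptions(precision=4,suppress=True)
t=up([(168,178),(298,180),(298,270),(170,267)],6,[165,140]);s=up([(a-390,b) for a,b in [(418,152),(535,138),(552,213),(430,230)]],6,[350,210])
f=lambda q:np.r_[proj("top",W(q,H))-t,proj("scene",W(q,H[[2,3,0,1]]))-s].ravel()
rr=least_squares(f,[.6,.24,0],loss="soft_l1");q=rr.x;print(q,f(q).round(1))
assert np.abs(f(q)).max()<2.5
tt=lambda s:print(s,round(ctrl.current_t(),2))
x,y=q[:2];ctrl.goto([x,y,.08],Rz(q[2]));tt("over")
ctrl.move_l([x,y,.006],.15);ctrl.command_gripper(0);z0=ctrl.current_tool_pos()[2];tt("grip");print("w",ctrl.current_grip_width()*91,z0)
ctrl.move_l([x,y,.14],.3)
Y=.0845
ctrl.goto(C(0,Y,.14),Rz(qc[2]));ctrl.move_l(C(0,Y,.06),.15);ctrl.sleep(.1);print(ctrl.current_contact_force())
ctrl.move_l(C(0,Y,z0+.0303),.05);ctrl.sleep(.1);tt("at")
print(ctrl.current_tool_pos(),ctrl.current_contact_force(),ctrl.current_grip_width()*91)
```

```text
[ 0.6004  0.2302 -0.0121] [ 0.1  0.  -0.2 -0.2 -0.6 -0.3 -0.6  0.  -0.9 -0.1 -0.6  0.1 -0.1  0.2
  0.1 -0.4]
over 42.85
grip 43.96
w 41.68667720744345 0.006745405311636882
[-0.2916 -0.1533 -1.2824]
at 46.78
[0.6508 0.0628 0.0367] [ 0.2348 -0.3342 -1.507 ] 41.69588247707734
```

No contact this time. I'll release, go to the trigger and find its rest contact.

Run:
```python
from fit import *
np.set_printoptions(precision=4,suppress=True)
tt=lambda s:print(s,round(ctrl.current_t(),2))
p=ctrl.current_tool_pos();ctrl.command_gripper(.65);tt("rel")
ctrl.move_l(C(0,.0845,.12),.2)
b=ctrl.read_camera("scene")
# is the top of the block at z=70 mm plain brown (flat) ? sample grid on expected top face vs. what the flat block showed
pts=proj("scene",W(qc,[[.012,yy,.07] for yy in np.arange(.06,.112,.006)])).round().astype(int);print([b[v,u].tolist() for u,v in pts])
ctrl.goto(C(0,-.04,.20),Rz(qc[2]));ctrl.command_gripper(0);tt("shut")
ctrl.move_l(C(0,-.045,.177),.15);ctrl.sleep(.15);f0=ctrl.current_contact_force();print(f0)
print(ctrl.move_l(C(0,-.064,.177),.03,contact_N=3),inC(ctrl.current_tool_pos()),ctrl.current_contact_force());tt("touch")
```

```text
rel 47.26
[[18, 17, 12], [27, 24, 21], [48, 44, 42], [44, 40, 38], [73, 69, 65], [35, 30, 28], [34, 31, 29], [39, 36, 34], [39, 36, 32]]
shut 49.48
[1.1508 0.2256 0.7046]
True [[ 0.     -0.0559]] [1.0611 3.5829 2.9413]
touch 50.38
```

Run:
```python
from fit import *
np.set_printoptions(precision=3,suppress=True)
tt=lambda s:print(s,round(ctrl.current_t(),2))
b=ctrl.read_camera("scene")
pts=proj("scene",W(qc,[[0,yy,.07] for yy in np.arange(.044,.130,.006)])).round().astype(int);print([b[v,u].tolist() for u,v in pts])
ctrl.move_l(C(0,-.052,.177),.06);ctrl.sleep(.1);f0=ctrl.current_contact_force()[1];print(f0)
for k in range(2):
    hit=ctrl.move_l(C(0,-.0712,.177),.04,contact_N=14.5);print(hit,inC(ctrl.current_tool_pos())[0,1],ctrl.current_contact_force()[1]-f0)
    ctrl.move_l(C(0,-.052,.177),.08);tt("back")
    if hit: break
b=ctrl.read_camera("scene");print([b[v,u].tolist() for u,v in pts])
print(ctrl.current_contact_force())
```

```text
[[17, 19, 18], [46, 80, 125], [34, 56, 87], [42, 72, 114], [43, 74, 115], [43, 74, 116], [43, 74, 114], [42, 73, 115], [45, 75, 117], [44, 75, 116], [43, 75, 117], [43, 76, 116], [46, 79, 121], [13, 13, 12], [58, 52, 50]]
-0.14847653872758737
False -0.07082352434175836 8.946912391327423
back 51.81
False -0.07114241638024595 7.443106099874904
back 52.83
[[61, 54, 49], [58, 52, 50], [16, 18, 18], [43, 74, 114], [45, 76, 117], [43, 75, 116], [43, 74, 115], [43, 74, 115], [43, 75, 116], [44, 76, 118], [45, 75, 118], [45, 76, 117], [42, 74, 115], [14, 12, 12], [59, 53, 50]]
[ 0.199 -0.432  0.045]
```

The samples show the block flat on the board (uniform brown from 0.056 to 0.11), and two squeezes moved the jaw about 10 mm. From here I'll use slow strokes with fine steps.

Run:
```python
from fit import *
np.set_printoptions(precision=3,suppress=True)
Fy=lambda:ctrl.current_contact_force()[1]
for k in range(5):
    if ctrl.current_t()>64: break
    f0=Fy()
    hit=ctrl.move_l(C(0,-.0712,.177),.018,contact_N=12.8)
    y=inC(ctrl.current_tool_pos())[0,1];print(k,hit,y,Fy()-f0,round(ctrl.current_t(),2))
    if hit:
        ctrl.sleep(.1);F=Fy()-f0;print("settled",F);cy=y
        while F<15.2 and cy>-.0712:
            cy-=.0002;ctrl.move_l(C(0,cy,.177),.01);ctrl.sleep(.05);F=Fy()-f0;print(round(cy,4),round(F,2))
        ctrl.sleep(.3);print("held",Fy()-f0)
    ctrl.move_l(C(0,-.052,.177),.06 if hit else .09);print(round(ctrl.current_t(),2))
    if hit and F>=15: break
```

```text
0 True -0.06145236012890156 6.9183020537669 53.54
settled 6.175037293946579
-0.0617 6.24
-0.0619 6.84
-0.0621 7.74
-0.0623 7.93
-0.0625 7.78
-0.0627 8.13
-0.0629 9.48
-0.0631 9.54
-0.0633 9.83
-0.0635 9.56
-0.0637 10.32
-0.0639 10.18
-0.0641 10.07
-0.0643 9.65
-0.0645 10.26
-0.0647 9.61
-0.0649 10.64
-0.0651 9.92
-0.0653 9.77
-0.0655 9.44
-0.0657 9.51
-0.0659 9.72
-0.0661 9.79
-0.0663 10.03
-0.0665 9.67
-0.0667 10.24
-0.0669 9.78
-0.0671 9.82
-0.0673 10.5
-0.0675 9.85
-0.0677 10.25
-0.0679 10.04
-0.0681 10.37
-0.0683 10.93
-0.0685 11.47
-0.0687 11.26
-0.0689 11.67
-0.0691 10.79
-0.0693 11.89
-0.0695 12.4
-0.0697 12.38
-0.0699 12.12
-0.0701 14.14
-0.0703 13.18
-0.0705 13.88
-0.0707 13.55
-0.0709 14.61
-0.0711 13.89
-0.0713 14.74
held 14.815146042486596
69.12
```

Run:
```python
from bench import ctrl
print(ctrl.current_contact_force(),ctrl.current_t());print(ctrl.sign_off(),ctrl.current_t())
```

```text
[-0.47676996 -0.55578331  0.38178389] 69.1167
the job is handed in; nothing more can be done
the job is handed in; nothing more can be done
```

I handed the job in at 69.1 s of the 72 s allowed, but the grip force is inferred, not measured: the block stands flat between the jaws and the last squeeze reached about 14.8 N at the trigger, within the 14–17 N firm-grip range, before I let go. The block tipped on the first two placings and had to be flipped upright on the bench each time.

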